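# Stack the sectional plaster mould for pouring

### The job

Assemble the stacking mould on the plywood pouring board: first the red-striped foot section on the board, then the yellow-striped belly section on the foot, then the blue-striped neck section on the belly, each fully home on the two locating knobs of the piece below it, and last the green pouring cup upright with its spigot in the neck's hole. Let the finished stack stand on its own, and leave the bottle, the brush and the orange casting where they are.

Things in the scene. Friction and masses are not known exactly. Their poses are not given: they have to be found in the camera images.
- board: plywood pouring board, fixed, 190 (x) x 100 (y) x 14 mm (z), with a black outline where the mould goes and two black conical knobs on top at x = +-47 mm, 7 mm high, 18 mm wide at foot, 12 at tip. Origin: centre of its underside, on the table. The mould stands centred over it, long side along x, underside 14 mm up.
- foot: foot section of the mould: loose white plaster block, 130 (x) x 58 (y) x 32 mm (z), 0.25 kg +-30 %, 39 mm hole down through its middle, two red stripes across it. On top two conical knobs 7 mm high, 18 mm wide at foot, 12 at tip, at x = +-47 mm; below, two sockets 23 mm wide, 9 deep, at the same x: seats flat, either way round. Grip across the 58 mm. Origin: centre of underside, z up.
- belly: belly section of the mould: loose white plaster block, 130 (x) x 58 (y) x 32 mm (z), 0.25 kg +-30 %, 37 mm hole down through its middle, two yellow stripes across it. On top two conical knobs 7 mm high, 18 mm wide at foot, 12 at tip, at x = +-47 mm; below, two sockets 23 mm wide, 9 deep, at the same x: seats flat, either way round. Grip across the 58 mm. Origin: centre of underside, z up.
- neck: neck section of the mould: loose white plaster block, 130 (x) x 58 (y) x 36 mm (z), 0.25 kg +-30 %, 34 mm hole down through its middle, two blue stripes across it. On top two conical knobs 7 mm high, 18 mm wide at foot, 12 at tip, at x = +-47 mm; below, two sockets 23 mm wide, 9 deep, at the same x: seats flat, either way round. Grip across the 58 mm. Origin: centre of underside, z up.
- cup: loose green plastic pouring cup, round, 80 g, 42 mm high: open cup 58 mm wide, upright sides from 10 to 42 mm height, wall 4 mm, over a spigot 28 mm wide (24 at its tip), 10 mm long, on which it stands. The spigot enters the neck's hole until the cup's flat bottom rests on the neck's top. Grip across the 58 mm. Origin: centre of the spigot's underside, z up.
- bottle: amber bottle of release agent, standing, 50 mm across, 140 mm high, loose: a bystander. Origin: centre of its underside.
- casting: orange cast cone with rounded top, standing, 64 mm across, 90 mm high, loose: a bystander. Origin: centre of its underside.
- brush: brush with a wooden handle and grey bristles, 200 mm long, 42 wide, 20 high, lying on the table beyond the work, loose: a bystander. Origin: middle of its length, at its underside; handle towards its -x.

How it is judged:
On the way, in this order (a step that is already met when the one before it is completed fails the run):
1. the red-striped foot section sits home on the board (horizontal distance between foot and board below 0.007 m and z of foot in the frame of board between 0.011 and 0.017 m and angle between foot's own z axis and vertical below 0.08 rad and angle between the x axis of foot and the x axis of board, either way round below 0.09 rad), for 0.2 s.
2. the yellow-striped belly section sits home on the foot (all of step 1 and horizontal distance between belly and foot below 0.007 m and z of belly in the frame of foot between 0.029 and 0.035 m and angle between belly's own z axis and vertical below 0.08 rad and angle between the x axis of belly and the x axis of foot, either way round below 0.09 rad), for 0.2 s.
3. the blue-striped neck section sits home on the belly (all of step 2 and horizontal distance between neck and belly below 0.007 m and z of neck in the frame of belly between 0.029 and 0.035 m and angle between neck's own z axis and vertical below 0.08 rad and angle between the x axis of neck and the x axis of belly, either way round below 0.09 rad), for 0.2 s.
4. the green cup is seated in the neck's hole (all of step 3 and horizontal distance between cup and neck below 0.008 m and z of cup in the frame of neck between 0.023 and 0.029 m and angle between cup's own z axis and vertical below 0.08 rad), for 0.2 s.
At the end, for the whole second after the job is handed in: Foot on board, belly on foot, neck on belly: centres within 7 mm, height within 3 mm of flat seating, parallel within 0.09 rad, upright within 0.08 rad; cup in the neck's hole within 8 mm of centre, 3 mm of height, 0.08 rad of upright; all released and at rest (all of step 4 and linear speed of each of foot, belly, neck, cup below 0.02 m/s); the robot touches nothing.
It fails at once if the bottle is disturbed (moved more than 30 mm) (distance of bottle from where it was at the start of the episode above 0.03 m).
It fails at once if the casting is disturbed (moved more than 30 mm) (distance of casting from where it was at the start of the episode above 0.03 m).
It fails at once if the brush is disturbed (moved more than 30 mm) (distance of brush from where it was at the start of the episode above 0.03 m).
It also fails if it takes over 128 s, if anything falls off the work surface, if the arm or the gripper's body presses on something with over 40 N, if the wrist force passes 120 N, or if a joint passes its speed limit or range.

### The arm

A 6-joint arm with a two-finger parallel gripper is mounted at the origin on the work surface. World frame = base frame: x ahead of the robot, y to its left, z up, the work surface at z = 0. Lengths are in m, angles in rad, forces in N, time in s.
With the tool pointing down it reaches from about 0.3 to 0.775 m from the base axis. Payload 14.6 kg.
Tool frame: the origin (TCP) lies at the very end of the fingers, on their centre line; the grasp point (between the pads) lies 19 mm behind it; z points along the fingers, y is the line along which they close (so a half turn about z gives the same grasp; the last joint's range is limited). The gripper opens to 94 mm and grips with 3 to 60 N. Pads are 16 mm wide; open, the fingers measure 119 mm over their backs; the gripper's body (75 mm by 177 mm) begins 78 mm behind the grasp point.
Start: joints at [1.047, 0.3, 1.521, -0, 1.321, -0.067], TCP at [0.243, 0.494, 0.179] pointing down, gripper open.
Joint ranges: [-3.03, 3.03], [-0.79, 2.21], [0.23, 2.52], [-1.04, 4.18], [0, 3.07], [-2.55, 2.55]. Speed limits (rad/s): [2.22, 2.22, 2.57, 3.14, 3.14, 3.14].

### API

Orientations are given as [roll, pitch, yaw] about the fixed x, y, z axes, in that order (R = Rz(yaw) Ry(pitch) Rx(roll)).
In Python, from station import status, vision, order, silhouettes gives the robot as it stands. The module is installed in compiled form; this text tells all that it offers.
- The arm moves only by the shell command python3 -m pendant 'ROWS' [FORCE]. ROWS is JSON, one flat list of numbers, 7 for each row, row after row: the shift along the tool's x, y, z in units of 500 mm (1.0 is 500 mm), then the turn, a rotation vector about the tool's x, y, z in units of 90 degrees (1.0 is 90 degrees), then the opening, from -1 (shut) to 1 (fully open). A call has 1 to 12 rows; each row is the pose to reach, as a shift and turn from the pose commanded when the call began, along the tool's axes at that moment; what a row does not reach only later rows make up. A row lasts 1/10 s, in which the tool goes at most 50 mm and 8.59 degrees, less where a joint would pass 70% of its speed; a pose out of reach is approached as far as the arm can. A call with a number of a shift or a turn outside -1 to 1 is refused whole. A call with a gripper value outside its range is refused whole. The fingers move at their own pace and stop on an object; FORCE is the grip in N (left out, the last holds). Time passes only in rows, so rows that repeat a pose let the fingers close. It gives the time, the measured TCP pose, the force, the opening and the grip force at its end, in the units of the state.
- status.get_obs(): the state, without advancing time (a new reading comes with each control period).
- vision.camera(name): name is "scene" or "top" or "wrist"; returns a dict with "pixels" (400x640x3 uint8, red, green, blue), "K" (3x3 intrinsics, pixels), "R" (3x3) and "t" (3): a world point X has camera coordinates R X + t. Camera axes: x right, y down, z forward; pixel columns grow to the right and rows downward; lengths in m; the calibration is good to about 2 mm. The wrist camera is an equidistant fisheye: a pixel r from the principal point sees the ray r / f radians off the axis. A picture is of the moment at which its call begins. There is no depth.
- order.hand_in(): hands the job in; it is judged then, once.
Trained networks look in a picture, given as the dict that the camera call returned (one of the last four; its "shot" number tells which), for a name from the list of things; names that differ only in an ending like _2 or _b are one class to them, and where a whole thing is asked for, a point or a joint stands for the part that bears it (a point fixed in the world has none). Each returns a list of dicts, best first, with "score" (0 to 1); they miss things now and then, are a little off and sometimes report something else, mostly with a low value. They report only what shows in the picture. A call takes as long as a camera call.
- silhouettes(target, picture): "region" (400x640 bool, what is visible of it) and "extent" ([left, top, right, bottom] in pixels, round what is visible of it).
The state is a dict: "time_s": time; "qpos": joint angles; "joint_vel": joint speeds; "tau": joint torques, N m; "ee_pos": TCP position; "eef_rot": TCP orientation; "force": force on the tool from outside, world axes, zero at the start; "moment": the same for the moment, N m; "grip_width": finger opening in m; "grip_force": force on a finger pad.
Only numpy, scipy, OpenCV 4.12 (cv2) and the standard library are available. Lean on these libraries where they do the work, as an engineer would, in place of code of your own. Each camera call takes 0.05 s, during which the arm holds its last target. There are 200 camera calls.

## Working session

There is one attempt and no reset: what is moved stays moved. The work goes in short steps, Python scripts to look and compute and a shell command to move; the robot and the scene stay as the last step left them, time stands still between calls to the robot, and variables do not carry over. Pictures are saved under pics/ and viewed, at most 14 in all, crops included, and the job is handed in when it is done.

```bash
mkdir -p pics; cat > h.py <<'E'
import numpy as np, cv2
from station import status, vision, order, silhouettes
from scipy.spatial.transform import Rotation as Ro
def pic(n,f=None):
    p=vision.camera(n)
    if f: cv2.imwrite('pics/'+f,cv2.cvtColor(p['pixels'],cv2.COLOR_RGB2BGR))
    return p
def ray(p,uv):
    K,R,t=np.array(p['K']),np.array(p['R']),np.array(p['t'])
    d=np.array([(uv[0]-K[0,2])/K[0,0],(uv[1]-K[1,2])/K[1,1],1.])
    return -R.T@t, R.T@d
def at(p,uv,z):
    c,d=ray(p,uv); return c+d*(z-c[2])/d[2]
def proj(p,X):
    K,R,t=np.array(p['K']),np.array(p['R']),np.array(p['t'])
    c=(R@np.asarray(X,float).T).T+t; return c[:,:2]/c[:,2:]*[K[0,0],K[1,1]]+K[:2,2]
E
python3 - <<'E'
from h import *
s=status.get_obs();print(s['ee_pos'],s['eef_rot'],s['grip_width'])
ps={n:pic(n,n+'0.png') for n in('top','scene')}
for n,p in ps.items():
    print(n,-np.array(p['R']).T@np.array(p['t']),np.array(p['K'])[0])
    for k in['board','foot','belly','neck','cup','bottle','casting','brush']:
        for r in silhouettes(k,p)[:2]:
            c=np.argwhere(r['region']).mean(0)[::-1]
            print(n,k,round(r['score'],2),r['extent'],c.round(1),at(p,c,.03).round(3))
E
```

```text
[0.24243765 0.49334717 0.1784806 ] [-3.14041105e+00 -8.20548195e-05  2.68481626e+00] 0.0939178356328266
top [0.53882835 0.00422315 1.17731557] [381.66596851   0.         316.19251148]
top board 0.68 [345.6, 143.9, 402.7, 212.4] [374.4 176.1] [ 0.664 -0.155  0.03 ]
top foot 0.8 [404.8, 215.3, 431.2, 261.2] [417.  238.9] [ 0.479 -0.285  0.03 ]
top belly 0.64 [249.3, 159.6, 291.0, 201.2] [271.3 178.5] [0.649 0.156 0.03 ]
top neck 0.69 [211.0, 218.2, 244.4, 263.3] [226.8 240.7] [0.459 0.283 0.03 ]
top cup 0.62 [318.0, 236.1, 338.3, 257.1] [326.9 247.7] [ 0.446 -0.017  0.03 ]
top bottle 0.73 [455.5, 183.3, 484.7, 199.9] [467.8 189.3] [ 0.631 -0.435  0.03 ]
top casting 0.61 [169.9, 173.0, 198.6, 196.8] [183.7 185. ] [0.623 0.421 0.03 ]
top brush 0.88 [312.0, 104.9, 329.2, 166.7] [320.2 140.6] [0.768 0.011 0.03 ]
top brush 0.22 [316.0, 237.8, 340.5, 255.4] [327.2 247.4] [ 0.447 -0.018  0.03 ]
scene [ 1.10521463 -0.56122735  1.0978256 ] [434.22178767   0.         316.45302071]
scene board 0.86 [264.4, 212.9, 319.1, 281.3] [290.7 246.6] [ 0.68  -0.169  0.03 ]
scene foot 0.57 [191.4, 209.5, 233.2, 261.4] [211.6 235.4] [ 0.49  -0.292  0.03 ]
scene belly 0.65 [341.6, 153.5, 369.9, 197.5] [355.8 176. ] [0.659 0.147 0.03 ]
scene neck 0.76 [318.0, 111.9, 354.0, 143.2] [335.5 124.3] [0.47  0.273 0.03 ]
scene cup 0.57 [263.0, 163.2, 279.7, 181.4] [270.1 171.5] [ 0.45  -0.019  0.03 ]
scene bottle 0.58 [192.3, 278.7, 218.5, 315.7] [204.9 297.1] [ 0.617 -0.424  0.03 ]
scene bottle 0.55 [192.2, 210.6, 233.0, 260.7] [211.4 235.7] [ 0.49  -0.293  0.03 ]
scene casting 0.77 [388.6, 111.9, 408.5, 135.6] [398.6 124.2] [0.628 0.418 0.03 ]
```

```bash
python3 - <<'E'
from h import *
a=cv2.imread('pics/top0.png')[95:275,160:490]
cv2.imwrite('pics/topc.png',cv2.resize(a,None,fx=2.4,fy=2.4,interpolation=cv2.INTER_CUBIC))
p=pic('wrist','w0.png');print(p['K'],p['R'],p['t'])
from math import pi
S=pic('scene');T=pic('top')
# fit box silhouettes (130x58xh) in both views
from scipy.optimize import minimize
def hull(p,x,y,yaw,l,w,z0,z1):
    c,s=np.cos(yaw),np.sin(yaw)
    P=[[x+c*a*l/2-s*b*w/2,y+s*a*l/2+c*b*w/2,z] for a in(-1,1) for b in(-1,1) for z in(z0,z1)]
    h=cv2.convexHull(proj(p,np.array(P)).astype(np.float32))
    m=np.zeros((1600,2560),np.uint8);cv2.fillPoly(m,[np.round((h+.5)*4-.5).astype(np.int32)],255)
    return cv2.resize(m,(640,400),interpolation=cv2.INTER_AREA)/255.
for k,l,w,h,x0 in[('board',.19,.1,.014,(.664,-.155)),('foot',.13,.058,.032,(.48,-.287)),('belly',.13,.058,.032,(.65,.155)),('neck',.13,.058,.036,(.46,.28))]:
    ms={}
    for n,p in(('top',T),('scene',S)):
        for r in silhouettes(k,p)[:1]: ms[n]=(p,r['region'].astype(float))
    def cost(v,ms=ms):
        return sum(np.abs(hull(p,v[0],v[1],v[2],l,w,0,h)-m).sum() for p,m in ms.values())
    best=min((minimize(cost,[*x0,y],method='Nelder-Mead',options=dict(initial_simplex=[[x0[0],x0[1],y],[x0[0]+.01,x0[1],y],[x0[0],x0[1]+.01,y],[x0[0],x0[1],y+.3]])) for y in np.arange(0,pi,pi/6)),key=lambda r:r.fun)
    print(k,best.x.round(4),best.fun,{n:m.sum() for n,(p,m) in ms.items()})
    for n,pm in ms.items():
        b=minimize(lambda v:cost(v,{n:pm}),best.x,method='Nelder-Mead',options=dict(initial_simplex=[best.x,best.x+[.006,0,0],best.x+[0,.006,0],best.x+[0,0,.1]]));print('  ',n,b.x.round(4),b.fun)
E
```

```text
[[309.70691629   0.         323.21204984]
 [  0.         309.70691629 198.69238365]
 [  0.           0.           1.        ]] [[ 4.41529950e-01  8.97246340e-01 -5.55228712e-04]
 [ 8.65643439e-01 -4.25815385e-01  2.63330012e-01]
 [ 2.36035464e-01 -1.16748717e-01 -9.64705653e-01]] [-0.54980752 -0.0267542   0.39124067]
board [ 0.6665 -0.1575  2.7436] 218.05098039215684 {'top': np.float64(1953.0), 'scene': np.float64(2137.0)}
   top [ 0.6667 -0.1581  2.7445] 116.86666666666667
   scene [ 0.6665 -0.1575  2.7436] 98.56078431372549
foot [ 0.48   -0.2882 -0.1006] 261.2941176470588 {'top': np.float64(899.0), 'scene': np.float64(905.0)}
   top [ 0.4796 -0.289  -0.0872] 129.5372549019608
   scene [ 0.4801 -0.2876 -0.0884] 125.52941176470588
belly [0.6511 0.1577 2.6094] 122.08627450980393 {'top': np.float64(851.0)}
   top [0.6511 0.1577 2.6094] 122.08627450980393
neck [ 0.4602  0.2849 -0.2653] 178.36470588235292 {'top': np.float64(885.0), 'scene': np.float64(711.0)}
   top [ 0.4602  0.2862 -0.2836] 118.6392156862745
   scene [ 0.4605  0.2832 -0.2285] 40.32156862745098
```

View pics/topc.png

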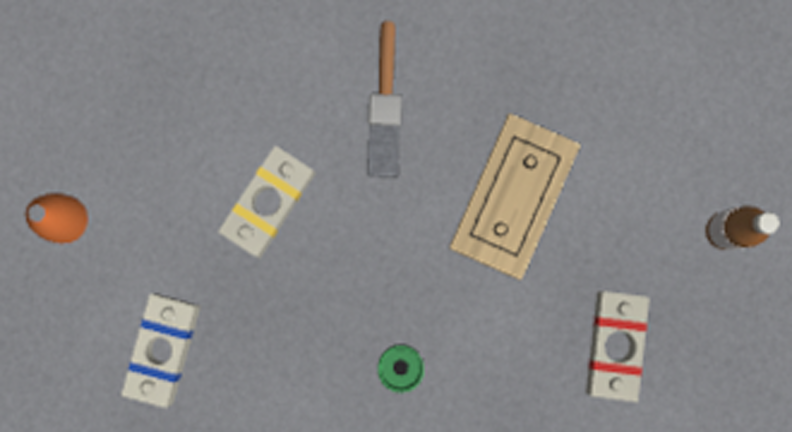

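View pics/w0.png

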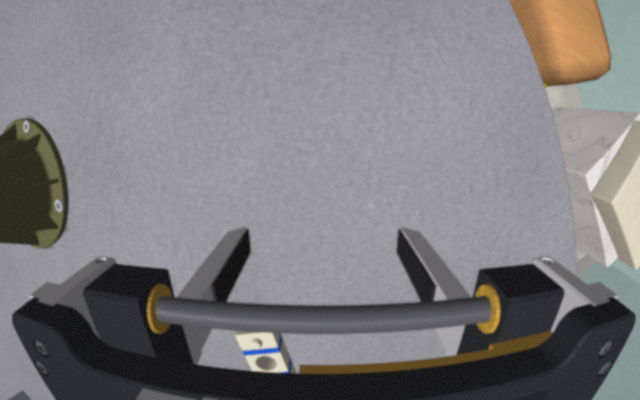

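```bash
cat >> h.py <<'E'
_proj=proj
def fproj(p,X):
    K,R,t=np.array(p['K']),np.array(p['R']),np.array(p['t'])
    c=(R@np.asarray(X,float).T).T+t
    r=np.hypot(c[:,0],c[:,1]); th=np.arctan2(r,c[:,2])
    return c[:,:2]/np.maximum(r,1e-9)[:,None]*th[:,None]*K[0,0]+K[:2,2]
def go(x,y,z,yaw):
    """units of shift and turn from present measured pose to target"""
    s=status.get_obs(); A=Ro.from_euler('xyz',s['eef_rot']); B=Ro.from_euler('xyz',[np.pi,0,yaw])
    d=A.inv().apply(np.array([x,y,z])-s['ee_pos'])/.5
    r=(A.inv()*B).as_rotvec()/(np.pi/2)
    print('GO',d.round(4),r.round(4),'rows>=',int(np.ceil(max(np.linalg.norm(d)*10,np.linalg.norm(r)*90/8.59))))
def st():
    s=status.get_obs();print('t',s['time_s'],'p',np.round(s['ee_pos'],4),'rot',np.round(s['eef_rot'],4),'F',np.round(s['force'],1),'w',round(s['grip_width'],4),'gf',s['grip_force'])
E
python3 -c "
from h import *
go(.6665,-.1575,.2,2.744)"
```

```text
GO [-1.3353 -0.7947 -0.0419] [-0.     -0.     -0.0377] rows>= 16
```

```bash
python3 -m pendant '[-0.07,-0.04,-0.002,0,0,0,1, -0.16,-0.095,-0.005,0,0,0,1, -0.25,-0.149,-0.01,0,0,0,1, -0.34,-0.2,-0.015,0,0,0,1, -0.42,-0.25,-0.02,0,0,0,1, -0.51,-0.3,-0.02,0,0,0,1, -0.59,-0.35,-0.02,0,0,0,1, -0.68,-0.4,-0.02,0,0,0,1]'
python3 -m pendant '[-0.08,-0.05,-0.003,0,0,0,1, -0.165,-0.1,-0.006,0,0,0,1, -0.25,-0.15,-0.01,0,0,0,1, -0.335,-0.2,-0.015,0,0,0,1, -0.42,-0.25,-0.02,0,0,-0.015,1, -0.51,-0.3,-0.02,0,0,-0.025,1, -0.59,-0.35,-0.02,0,0,-0.038,1, -0.655,-0.395,-0.022,0,0,-0.038,1, -0.655,-0.395,-0.022,0,0,-0.038,1, -0.655,-0.395,-0.022,0,0,-0.038,1]'
cat >> h.py <<'E'
from scipy.optimize import minimize
def wfit(p,k,l,w,z0,z1,x0,m=None):
    """fit box silhouette in wrist picture"""
    if m is None: m=silhouettes(k,p)[0]['region']
    m=m.astype(float)
    def hull(v):
        c,s=np.cos(v[2]),np.sin(v[2]); P=[]
        g=np.linspace(-1,1,9)
        for z in(z0,z1):
            for a,b in [(a,b) for a in g for b in(-1,1)]+[(a,b) for a in(-1,1) for b in g]:
                P.append([v[0]+c*a*l/2-s*b*w/2,v[1]+s*a*l/2+c*b*w/2,z])
        h=cv2.convexHull(fproj(p,np.array(P)).astype(np.float32))
        M=np.zeros((1600,2560),np.uint8);cv2.fillPoly(M,[np.round((h+.5)*4-.5).astype(np.int32)],255)
        return cv2.resize(M,(640,400),interpolation=cv2.INTER_AREA)/255.
    x0=np.array(x0,float)
    f=lambda v:np.abs(hull(v)-m)[:285].sum()
    b=minimize(f,x0,method='Nelder-Mead',options=dict(initial_simplex=[x0,x0+[.006,0,0],x0+[0,.006,0],x0+[0,0,.1]]))
    print(k,'fit',b.x.round(4),'res',round(b.fun),'of',m.sum()); return b.x
def ortho(p,x,y,yaw,z,hw=.11,hh=.07,s=2500):
    """top-down view at plane z, columns along yaw, rows along -90deg"""
    u=np.arange(-hw,hw,1/s); v=np.arange(-hh,hh,1/s); U,V=np.meshgrid(u,v)
    c,sn=np.cos(yaw),np.sin(yaw)
    P=np.stack([x+c*U+sn*V,y+sn*U-c*V,np.full_like(U,z)],-1).reshape(-1,3)
    q=fproj(p,P).reshape(*U.shape,2).astype(np.float32)
    return cv2.remap(cv2.cvtColor(p['pixels'],cv2.COLOR_RGB2BGR),q[...,0],q[...,1],cv2.INTER_CUBIC)
E
python3 - <<'E'
from h import *
st(); p=pic('wrist','w1.png')
b=wfit(p,'board',.19,.1,0,.014,[.6665,-.1575,2.7436])
o=ortho(p,*b,.018)
cv2.imwrite('pics/o1.png',o);print(o.shape)
E
```

```text
time_s: 2.25
ee_pos: [0.4577, 0.1658, 0.1894]
eef_rot: [3.141, 0.0, 2.685]
force: [0.2, 0.5, 0.5]
grip_width: 0.0939
grip_force: 0.0
time_s: 3.25
ee_pos: [0.6637, -0.1543, 0.1993]
eef_rot: [3.142, -0.001, 2.743]
force: [0.8, 0.6, 0.0]
grip_width: 0.094
grip_force: 0.0
t 3.25 p [ 0.6637 -0.1543  0.1993] rot [ 3.1416e+00 -1.1000e-03  2.7434e+00] F [0.8 0.6 0. ] w 0.094 gf 0.0Traceback (most recent call last):
  File "<stdin>", line 3, in <module>
  File "h.py", line 34, in wfit
    if m is None: m=silhouettes(k,p)[0]['region']
                    ~~~~~~~~~~~~~~~~^^^
IndexError: list index out of range
```

```bash
python3 - <<'E'
from h import *
st(); p=pic('wrist','w2.png')
r=silhouettes('board',p); print([(x['score'],x['region'].sum()) for x in r])
b=[.6665,-.1575,2.7436]
o=ortho(p,*b,.018)
cv2.imwrite('pics/o1.png',np.vstack([o,cv2.resize(cv2.imread('pics/w2.png'),(o.shape[1],int(o.shape[1]*.625)))[:240]]))
print(o.shape)
E
```

```text
t 3.35 p [ 0.6636 -0.1529  0.2002] rot [ 3.1415 -0.      2.7453] F [-0.4  0.7 -0.5] w 0.0938 gf 0.0
[(0.91, np.int64(10792))]
(350, 550, 3)
```

View pics/o1.png

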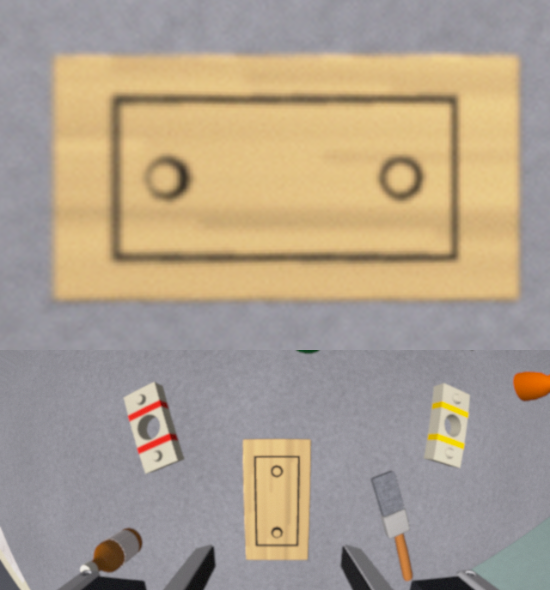

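```bash
python3 -c "
from h import *
go(.478,-.286,.2,3.05)"
```

```text
GO [ 0.2399 -0.3891  0.0011] [ 0.      0.0004 -0.1936] rows>= 5
```

```bash
python3 -m pendant '[0.04,-0.07,0,0,0,-0.04,1, 0.09,-0.15,0,0,0,-0.08,1, 0.14,-0.23,0,0,0,-0.12,1, 0.19,-0.31,0,0,0,-0.16,1, 0.225,-0.37,0,0,0,-0.194,1, 0.24,-0.39,0,0,0,-0.194,1, 0.24,-0.39,0,0,0,-0.194,1, 0.24,-0.39,0,0,0,-0.194,1]'
python3 - <<'E'
from h import *
st(); p=pic('wrist')
b=wfit(p,'foot',.13,.058,0,.032,[.479,-.287,3.05])
o=ortho(p,*b,.0355)
cv2.imwrite('pics/o2.png',o)
go(b[0],b[1],.008,b[2])
E
```

```text
time_s: 4.25
ee_pos: [0.4786, -0.2865, 0.2003]
eef_rot: [-3.142, 0.001, 3.049]
force: [0.7, -0.4, 0.6]
grip_width: 0.0939
grip_force: 0.0
t 4.25 p [ 0.4786 -0.2865  0.2003] rot [-3.1415e+00  6.0000e-04  3.0491e+00] F [ 0.7 -0.4  0.6] w 0.0939 gf 0.0
foot fit [ 0.4784 -0.2853  3.043 ] res 693 of 4346.0
GO [0.0009 0.0019 0.3839] [0.0001 0.     0.0046] rows>= 4
```

View pics/o2.png

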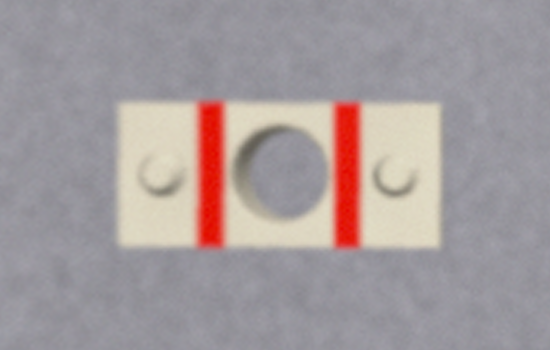

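```bash
python3 -m pendant '[0.0045,0.002,0.09,0,0,0.004,1, 0.0045,0.002,0.18,0,0,0.004,1, 0.0045,0.002,0.27,0,0,0.004,1, 0.0045,0.002,0.34,0,0,0.004,1, 0.0045,0.002,0.384,0,0,0.004,1, 0.0045,0.002,0.384,0,0,0.004,1, 0.0045,0.002,0.384,0,0,0.004,-0.2, 0.0045,0.002,0.384,0,0,0.004,-0.3, 0.0045,0.002,0.384,0,0,0.004,-0.4, 0.0045,0.002,0.384,0,0,0.004,-0.6, 0.0045,0.002,0.384,0,0,0.004,-0.6, 0.0045,0.002,0.384,0,0,0.004,-0.6]' 35
```

```text
time_s: 5.55
ee_pos: [0.4756, -0.2862, 0.0083]
eef_rot: [-3.141, 0.0, 3.043]
force: [-0.5, -0.9, -0.4]
grip_width: 0.0495
grip_force: 0.0
```

```bash
python3 - <<'E'
from h import *
st(); p=pic('wrist','w3.png'); q=pic('scene')
a=cv2.cvtColor(q['pixels'],cv2.COLOR_RGB2BGR)[180:290,160:320]
cv2.imwrite('pics/v3.png',np.vstack([cv2.resize(a,(480,330)),cv2.resize(cv2.imread('pics/w3.png')[100:300],(640,200))[:,80:560]]))
E
```

```text
t 5.55 p [ 0.4756 -0.2862  0.0083] rot [-3.1414e+00  3.0000e-04  3.0428e+00] F [-0.5 -0.9 -0.4] w 0.0495 gf 0.0
```

View pics/v3.png

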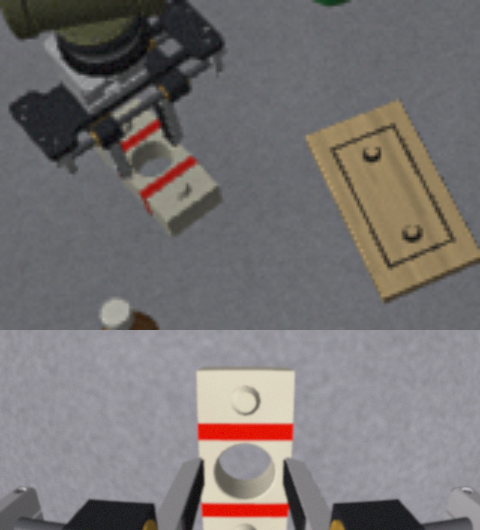

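```bash
python3 -m pendant '[0,0,0,0,0,0,-0.6,0,0,0,0,0,0,-0.6,0,0,0,0,0,0,-0.6]' 35
```

```text
time_s: 5.95
ee_pos: [0.4756, -0.2861, 0.008]
eef_rot: [3.142, -0.0, 3.043]
force: [0.5, -0.5, -0.5]
grip_width: 0.0196
grip_force: 0.0
```

```bash
python3 - <<'E'
from h import *
st(); print(status.get_obs()['qpos']); p=pic('wrist','w4.png'); q=pic('scene')
b=cv2.cvtColor(q['pixels'],cv2.COLOR_RGB2BGR); a=b[190:270,170:260]
cv2.imwrite('pics/v4.png',np.hstack([cv2.resize(a,(540,480),interpolation=cv2.INTER_CUBIC),cv2.resize(cv2.imread('pics/w4.png')[90:330,260:390],(260,480))]))
print(proj(q,[[.4756,-.2861,.008]]), [(r['score'],r['extent']) for r in silhouettes('foot',p)])
E
```

```text
t 5.95 p [ 0.4756 -0.2861  0.008 ] rot [ 3.1415 -0.      3.0429] F [ 0.5 -0.5 -0.5] w 0.0196 gf 0.0
[-6.07618672e-01  5.10802258e-01  1.65930794e+00  3.66223392e-05
  9.71549323e-01 -2.07976268e+00]
[[211.24705783 235.06406023]] [(0.92, [275.9, 136.3, 378.7, 306.2])]
```

View pics/v4.png

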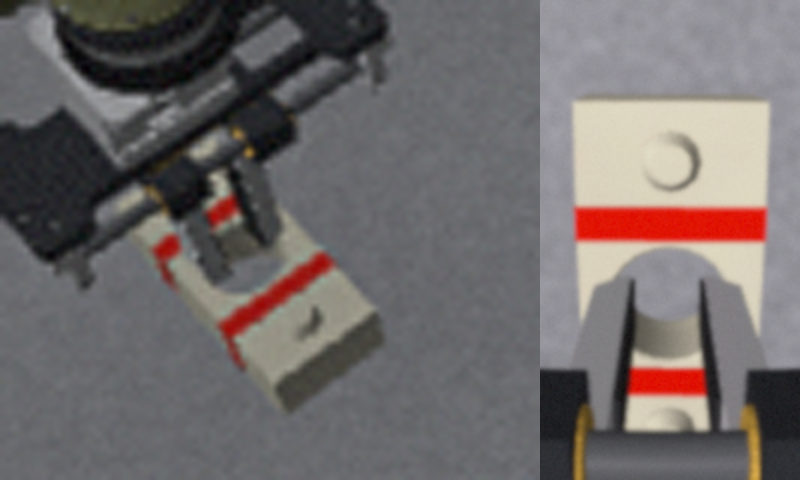

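```bash
python3 -m pendant '[0,0,-0.01,0,0,0,0,0,0,-0.01,0,0,0,1,0,0,-0.01,0,0,0,1,0,0,-0.01,0,0,0,1,0,0,-0.01,0,0,0,1,0,0,-0.01,0,0,0,1,0,0,-0.01,0,0,0,1,0,0,-0.01,0,0,0,1,0,0,-0.01,0,0,0,1,0,0,-0.01,0,0,0,1,0,0,-0.01,0,0,0,1]' 35
python3 -m pendant '[0,0,0,0,0,0,1,0,0,0.01,0,0,0,1,0,0,0.015,0,0,0,1,0,0,0.015,0,0,0,1]'; python3 - <<'E'
from h import *
st(); p=pic('wrist','w5.png')
# finger tips: show crop
cv2.imwrite('pics/v5.png',cv2.resize(cv2.imread('pics/w5.png')[120:300,220:430],None,fx=3,fy=3,interpolation=cv2.INTER_CUBIC))
E
```

```text
time_s: 7.2
ee_pos: [0.4756, -0.2861, 0.013]
eef_rot: [3.142, -0.0, 3.043]
force: [-0.2, 0.0, -0.4]
grip_width: 0.0938
grip_force: 0.0
time_s: 7.6
ee_pos: [0.4753, -0.286, 0.005]
eef_rot: [3.141, -0.001, 3.043]
force: [0.7, 0.2, -0.3]
grip_width: 0.0937
grip_force: 0.0
t 7.6 p [ 0.4753 -0.286   0.005 ] rot [ 3.1412e+00 -8.0000e-04  3.0429e+00] F [ 0.7  0.2 -0.3] w 0.0937 gf 0.0
```

View pics/v5.png

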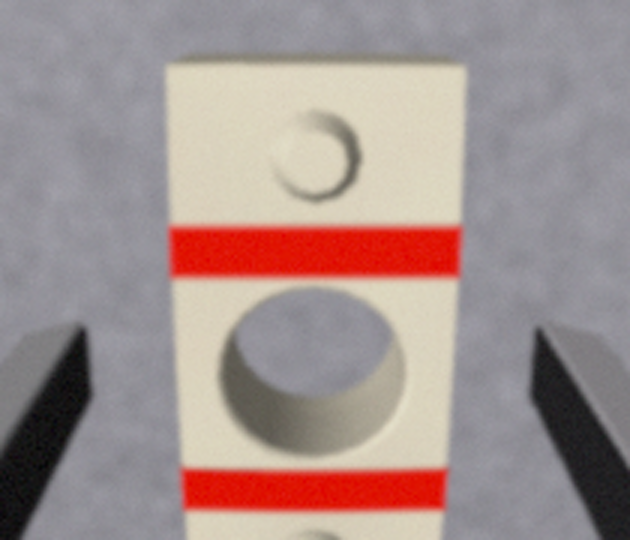

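```bash
python3 -m pendant '[0,0,0.01,0,0,0,1,0,0,0.02,0,0,0,1,0,0,0.03,0,0,0,1,0,0,0.036,0,0,0,1]'; python3 -m pendant '[0,0,0.005,0,0,0,1,0,0,0.01,0,0,0,1,0,0,0.01,0,0,0,1]'; python3 - <<'E'
from h import *
st(); p=pic('wrist','w6.png')
cv2.imwrite('pics/v6.png',cv2.resize(cv2.imread('pics/w6.png')[120:300,220:430],None,fx=3,fy=3,interpolation=cv2.INTER_CUBIC))
E
```

```text
time_s: 8.05
ee_pos: [0.4754, -0.286, -0.0131]
eef_rot: [3.141, -0.001, 3.043]
force: [-0.6, -0.4, -0.1]
grip_width: 0.0939
grip_force: 0.0
time_s: 8.35
ee_pos: [0.4755, -0.2861, -0.0177]
eef_rot: [3.141, -0.0, 3.043]
force: [0.3, -0.3, -0.7]
grip_width: 0.0939
grip_force: 0.0
t 8.35 p [ 0.4755 -0.2861 -0.0177] rot [ 3.1414e+00 -4.0000e-04  3.0429e+00] F [ 0.3 -0.3 -0.7] w 0.0939 gf 0.0
```

View pics/v6.png

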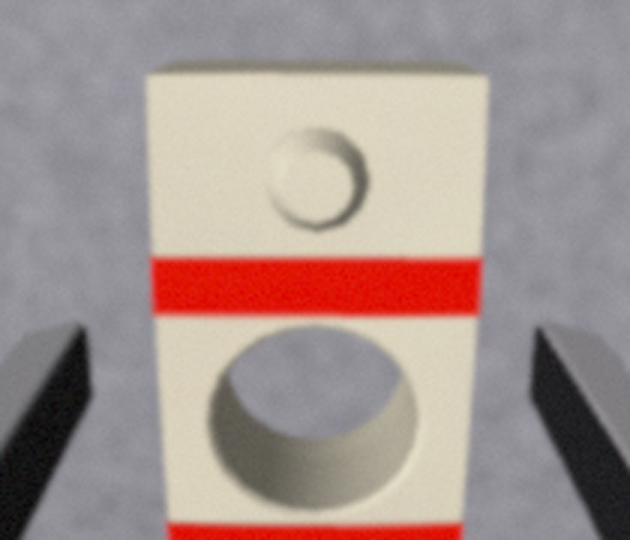

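```bash
python3 -m pendant '[0,0,0.004,0,0,0,1,0,0,0.008,0,0,0,1,0,0,0.01,0,0,0,1,0,0,0.01,0,0,0,1]';python3 -m pendant '[0,0,0,0,0,0,0.2,0,0,0,0,0,0,0.1,0,0,0,0,0,0,0,0,0,0,0,0,0,-0.6,0,0,0,0,0,0,-0.6,0,0,0,0,0,0,-0.6,0,0,0,0,0,0,-0.6]' 35
```

```text
time_s: 8.8
ee_pos: [0.4755, -0.2861, -0.0226]
eef_rot: [3.142, -0.0, 3.043]
force: [0.6, 0.1, 0.3]
grip_width: 0.0938
grip_force: 0.0
time_s: 9.5
ee_pos: [0.4756, -0.2861, -0.0224]
eef_rot: [3.142, 0.0, 3.043]
force: [0.1, 0.6, 1.1]
grip_width: 0.0577
grip_force: 35.0
```

```bash
python3 -m pendant '[0,0,-0.03,0,0,0,-0.6,0,0,-0.09,0,0,0,-0.6,0,0,-0.16,0,0,0,-0.6,0,0,-0.22,0,0,0,-0.6,0,0,-0.245,0,0,0,-0.6,0,0,-0.245,0,0,0,-0.6,0,0,-0.245,0,0,0,-0.6]'
cat >> h.py <<'E'
def blockfit(p,x,y,yaw,ztop,name):
    """centre of a block's top face from the wrist picture"""
    o=ortho(p,x,y,yaw,ztop); cv2.imwrite('pics/'+name,o)
    h=cv2.cvtColor(o,cv2.COLOR_BGR2HSV); 
    m=(((h[...,1]>60)|(h[...,2]>180))*255).astype(np.uint8)
    m=cv2.morphologyEx(m,cv2.MORPH_CLOSE,np.ones((9,9)))
    cs,_=cv2.findContours(m,cv2.RETR_EXTERNAL,cv2.CHAIN_APPROX_NONE)
    (a,b),(w,hh),an=cv2.minAreaRect(max(cs,key=cv2.contourArea))
    if w<hh: w,hh,an=hh,w,an-90
    u,v=(a-275)/2500,(b-175)/2500; c,s=np.cos(yaw),np.sin(yaw)
    r=(x+c*u+s*v,y+s*u-c*v,yaw-np.deg2rad((an+90)%180-90))
    print('block',np.round(r,4),'size',round(w*.4,1),round(hh*.4,1),'uv mm',round(u*1e3,1),round(v*1e3,1)); return r
def tool(): 
    s=status.get_obs(); return s['ee_pos'],s['eef_rot'][2]
E
python3 - <<'E'
from h import *
st(); e,yaw=tool(); p=pic('wrist')
o=ortho(p,e[0],e[1],yaw,e[2]+.0224+.032); cv2.imwrite('pics/o7.png',o)
E
```

```text
time_s: 10.2
ee_pos: [0.4751, -0.2858, 0.0989]
eef_rot: [3.141, -0.001, 3.043]
force: [0.4, -0.0, -3.3]
grip_width: 0.0577
grip_force: 35.0
t 10.2 p [ 0.4751 -0.2858  0.0989] rot [ 3.1408e+00 -1.4000e-03  3.0429e+00] F [ 0.4 -0.  -3.3] w 0.0577 gf 34.9998027831316
```

View pics/o7.png

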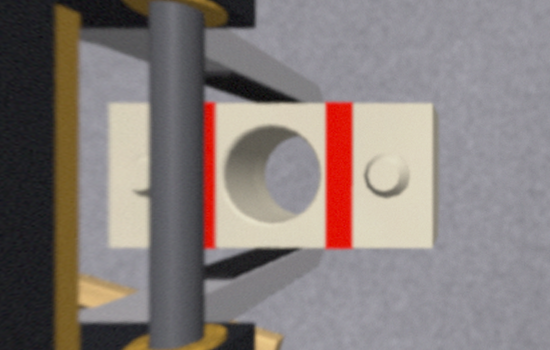

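```bash
python3 -c "
from h import *
go(.6619,-.1543,.07,2.7436)"
```

```text
GO [-0.3464  0.2983  0.0565] [ 0.0006 -0.0015  0.1905] rows>= 5
```

```bash
python3 -m pendant '[-0.03,0.03,0,0,0,0.02,-0.6,-0.08,0.07,0,0,0,0.05,-0.6,-0.14,0.12,0,0,0,0.08,-0.6,-0.2,0.17,0.01,0,0,0.11,-0.6,-0.26,0.22,0.03,0,0,0.14,-0.6,-0.31,0.27,0.05,0,0,0.17,-0.6,-0.34,0.292,0.056,0,0,0.19,-0.6,-0.3464,0.298,0.056,0.0005,-0.001,0.1905,-0.6,-0.3464,0.298,0.056,0.0005,-0.001,0.1905,-0.6,-0.3464,0.298,0.056,0.0005,-0.001,0.1905,-0.6]'
python3 -c "
from h import *
st();go(.6619,-.1543,-.0065,2.7436)
e,yaw=tool(); p=pic('wrist')
cv2.imwrite('pics/o8.png',np.vstack([ortho(p,e[0],e[1],yaw,e[2]+.0224+.032,.11,.05),ortho(p,.6636,-.155,2.7436,.014,.11,.06)]))"
```

```text
time_s: 11.25
ee_pos: [0.6618, -0.1557, 0.0718]
eef_rot: [-3.141, 0.001, 2.744]
force: [0.0, -0.3, -2.8]
grip_width: 0.0578
grip_force: 35.0
t 11.25 p [ 0.6618 -0.1557  0.0718] rot [-3.1408e+00  9.0000e-04  2.7437e+00] F [ 0.  -0.3 -2.8] w 0.0578 gf 34.999820441007614
GO [0.001  0.0028 0.1565] [-0.0005  0.0006  0.0001] rows>= 2
```

View pics/o8.png

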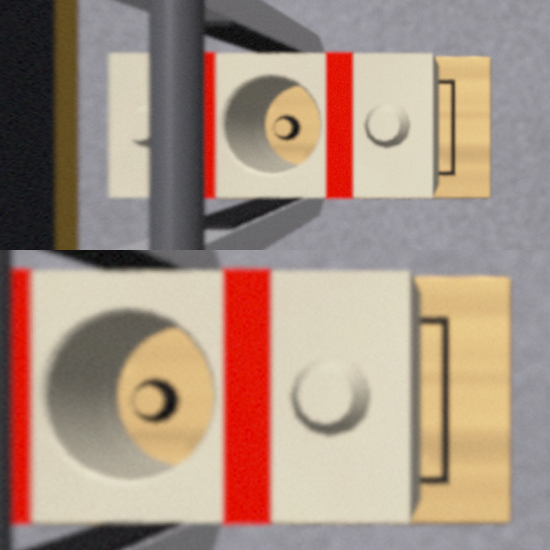

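```bash
python3 -m pendant '[0.001,0.0015,0.05,0,0,0,-0.6,0.001,0.0015,0.09,0,0,0,-0.6,0.001,0.0015,0.11,0,0,0,-0.6,0.001,0.0015,0.125,0,0,0,-0.6,0.001,0.0015,0.14,0,0,0,-0.6,0.001,0.0015,0.15,0,0,0,-0.6,0.001,0.0015,0.157,0,0,0,-0.6,0.001,0.0015,0.157,0,0,0,-0.6]';python3 -m pendant '[0,0,0.002,0,0,0,-0.6,0,0,0.0035,0,0,0,-0.6,0,0,0.0035,0,0,0,-0.6]'
```

```text
time_s: 12.1
ee_pos: [0.6625, -0.1541, -0.0066]
eef_rot: [-3.141, 0.001, 2.744]
force: [-0.2, -0.6, -2.7]
grip_width: 0.0581
grip_force: 35.0
time_s: 12.4
ee_pos: [0.6626, -0.1542, -0.0081]
eef_rot: [-3.141, 0.002, 2.744]
force: [0.1, -0.7, -2.7]
grip_width: 0.0579
grip_force: 35.0
```

```bash
python3 -m pendant '[0,0,0.002,0,0,0,-0.6,0,0,0.003,0,0,0,-0.6]';python3 -m pendant '[0,0,0,0,0,0,-0.1,0,0,0,0,0,0,0.3,0,0,0,0,0,0,1,0,0,0,0,0,0,1,0,0,0,0,0,0,1,0,0,0,0,0,0,1]'
python3 -c "
from h import *
st()"
```

```text
time_s: 12.6
ee_pos: [0.6628, -0.1542, -0.0084]
eef_rot: [-3.141, 0.002, 2.744]
force: [-7.0, 1.6, 12.1]
grip_width: 0.0579
grip_force: 35.0
time_s: 13.2
ee_pos: [0.6626, -0.1542, -0.0097]
eef_rot: [-3.141, 0.002, 2.744]
force: [1.2, 0.0, -0.3]
grip_width: 0.0898
grip_force: 0.0
t 13.2 p [ 0.6626 -0.1542 -0.0097] rot [-3.1411e+00  1.7000e-03  2.7437e+00] F [ 1.2  0.  -0.3] w 0.0898 gf 0.0
```

```bash
python3 -m pendant '[0,0,-0.04,0,0,0,1,0,0,-0.1,0,0,0,1,0,0,-0.2,0,0,0,1,0,0,-0.3,0,0,0,1,0,0,-0.38,0,0,0,1,0,0,-0.42,0,0,0,1,0,0,-0.42,0,0,0,1,0,0,-0.42,0,0,0,1]'
python3 - <<'E'
from h import *
st(); p=pic('wrist')
b=wfit(p,'foot',.13,.058,.014,.046,[.664,-.155,2.7436])
# white/red mask fit of top face, plane .046
o=ortho(p,.6636,-.155,2.7436,.046); cv2.imwrite('pics/o9.png',o)
e,y=tool(); go(.651,.1577,e[2],2.609)
E
```

```text
time_s: 14.0
ee_pos: [0.662, -0.1538, 0.1992]
eef_rot: [-3.141, 0.001, 2.744]
force: [-1.0, -0.1, -1.4]
grip_width: 0.0943
grip_force: 0.0
t 14.0 p [ 0.662  -0.1538  0.1992] rot [-3.1409e+00  6.0000e-04  2.7437e+00] F [-1.  -0.1 -1.4] w 0.0943 gf 0.0
foot fit [ 0.6646 -0.1555  2.7407] res 664 of 4722.0
GO [ 2.611e-01  5.659e-01 -1.000e-04] [-0.0006 -0.0008  0.0858] rows>= 7
```

View pics/o9.png

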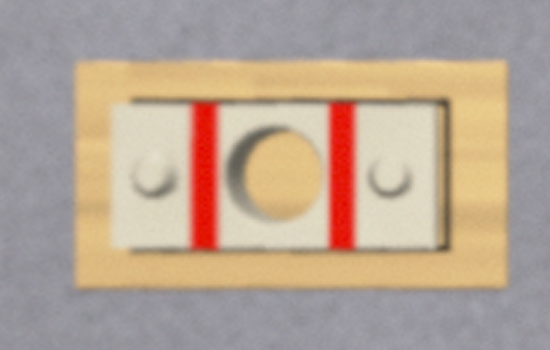

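```bash
python3 -m pendant '[0.03,0.07,0,0,0,0,1,0.07,0.15,0,0,0,0.02,1,0.11,0.24,0,0,0,0.04,1,0.15,0.33,0,0,0,0.06,1,0.19,0.42,0,0,0,0.08,1,0.235,0.51,0,0,0,0.086,1,0.255,0.555,0,0,0,0.086,1,0.261,0.566,0,0,0,0.086,1,0.261,0.566,0,0,0,0.086,1,0.261,0.566,0,0,0,0.086,1]'
python3 - <<'E'
from h import *
st(); p=pic('wrist')
b=wfit(p,'belly',.13,.058,0,.032,[.651,.1577,2.609])
r=blockfit(p,*b,.032,'o10.png')
go(r[0],r[1],-.0224,r[2])
E
```

```text
time_s: 15.1
ee_pos: [0.6517, 0.1562, 0.1992]
eef_rot: [-3.14, 0.001, 2.608]
force: [0.7, -0.1, -0.1]
grip_width: 0.0939
grip_force: 0.0
t 15.1 p [0.6517 0.1562 0.1992] rot [-3.1404e+00  1.1000e-03  2.6075e+00] F [ 0.7 -0.1 -0.1] w 0.0939 gf 0.0
belly fit [0.6487 0.1599 2.5928] res 614 of 4434.0
block [0.649  0.1597 2.5862] size 131.4 61.3 uv mm -0.4 -0.0
GO [0.0094 0.0039 0.4442] [-0.0004  0.001   0.0131] rows>= 5
```

```bash
python3 -m pendant '[0.0094,0.004,0.09,0,0.001,0.013,1,0.0094,0.004,0.18,0,0.001,0.013,1,0.0094,0.004,0.27,0,0.001,0.013,1,0.0094,0.004,0.35,0,0.001,0.013,1,0.0094,0.004,0.4,0,0.001,0.013,1,0.0094,0.004,0.43,0,0.001,0.013,1,0.0094,0.004,0.444,0,0.001,0.013,1,0.0094,0.004,0.444,0,0.001,0.013,1]';python3 -m pendant '[0,0,0,0,0,0,0.2,0,0,0,0,0,0,0.1,0,0,0,0,0,0,0,0,0,0,0,0,0,-0.6,0,0,0,0,0,0,-0.6,0,0,0,0,0,0,-0.6,0,0,0,0,0,0,-0.6]' 35
```

```text
time_s: 16.0
ee_pos: [0.6491, 0.161, -0.0219]
eef_rot: [-3.141, 0.0, 2.588]
force: [-0.0, -0.8, -0.4]
grip_width: 0.0941
grip_force: 0.0
time_s: 16.7
ee_pos: [0.649, 0.1614, -0.0218]
eef_rot: [-3.141, 0.0, 2.588]
force: [-1.4, -0.2, 3.8]
grip_width: 0.0577
grip_force: 35.0
```

```bash
python3 -m pendant '[0,0,-0.03,0,0,0,-0.6,0,0,-0.09,0,0,0,-0.6,0,0,-0.16,0,0,0,-0.6,0,0,-0.23,0,0,0,-0.6,0,0,-0.28,0,0,0,-0.6,0,0,-0.28,0,0,0,-0.6,0,0,-0.28,0,0,0,-0.6]'
python3 - <<'E'
from h import *
st(); e,yaw=tool(); p=pic('wrist')
o=ortho(p,e[0],e[1],yaw,e[2]+.0224+.032); cv2.imwrite('pics/o11.png',o)
# along tool x: right-hand end edge of the top; bright/dark profile in central band
g=cv2.cvtColor(o,cv2.COLOR_BGR2GRAY).astype(float)
pr=g[130:160].mean(0); d=np.diff(cv2.GaussianBlur(pr[None],(0,0),1.5)[0]); i=400+np.argmin(d[400:470]); print('right edge u mm',(i+.5-275)*.4)
pc=g[:,370:415].mean(1); d=np.diff(cv2.GaussianBlur(pc[None],(0,0),1.5)[0]); a=70+np.argmax(d[70:130]); b=220+np.argmin(d[220:280]); print('rows',a,b,'v mm',((a+b)/2+.5-175)*.4)
go(.6645,-.1556,.11,2.7436)
E
```

```text
time_s: 17.4
ee_pos: [0.6486, 0.1614, 0.1173]
eef_rot: [-3.141, -0.0, 2.588]
force: [0.0, 0.2, -3.5]
grip_width: 0.0576
grip_force: 35.0
t 17.4 p [0.6486 0.1614 0.1173] rot [-3.1410e+00 -3.0000e-04  2.5882e+00] F [ 0.   0.2 -3.5] w 0.0576 gf 34.99969281256199
right edge u mm 64.60000000000001
rows 102 246 v mm -0.2
GO [-0.361  -0.522   0.0128] [-0.0011 -0.0011 -0.0989] rows>= 7
```

```bash
python3 -m pendant '[-0.02,-0.03,0,0,0,0,-0.6,-0.06,-0.08,0,0,0,-0.02,-0.6,-0.11,-0.155,0,0,0,-0.03,-0.6,-0.165,-0.235,0,0,0,-0.05,-0.6,-0.22,-0.315,0,0,0,-0.07,-0.6,-0.27,-0.395,0,0,0,-0.08,-0.6,-0.32,-0.465,0.01,-0.001,-0.001,-0.099,-0.6,-0.35,-0.505,0.012,-0.001,-0.001,-0.099,-0.6,-0.36,-0.522,0.012,-0.001,-0.001,-0.099,-0.6,-0.36,-0.522,0.012,-0.001,-0.001,-0.099,-0.6,-0.36,-0.522,0.012,-0.001,-0.001,-0.099,-0.6]'
python3 -c "
from h import *
st();go(.6641,-.1554,.027,2.7436)"
```

```text
time_s: 18.55
ee_pos: [0.6646, -0.1543, 0.1115]
eef_rot: [3.14, 0.001, 2.744]
force: [0.3, 0.4, -3.1]
grip_width: 0.0579
grip_force: 35.0
t 18.55 p [ 0.6646 -0.1543  0.1115] rot [3.1404e+00 8.0000e-04 2.7442e+00] F [ 0.3  0.4 -3.1] w 0.0579 gf 34.99969124794006
GO [ 0.0002 -0.0027  0.1689] [0.0008 0.0005 0.0004] rows>= 2
```

```bash
python3 -m pendant '[0,-0.0015,0.05,0,0,0,-0.6,0,-0.0015,0.09,0,0,0,-0.6,0,-0.0015,0.12,0,0,0,-0.6,0,-0.0015,0.14,0,0,0,-0.6,0,-0.0015,0.155,0,0,0,-0.6,0,-0.0015,0.165,0,0,0,-0.6,0,-0.0015,0.169,0,0,0,-0.6,0,-0.0015,0.169,0,0,0,-0.6]';python3 -m pendant '[0,0,0.003,0,0,0,-0.6,0,0,0.0055,0,0,0,-0.6,0,0,0.0055,0,0,0,-0.6]'
```

```text
time_s: 19.35
ee_pos: [0.6649, -0.1559, 0.0277]
eef_rot: [3.14, 0.002, 2.744]
force: [-0.2, 0.7, -2.9]
grip_width: 0.0577
grip_force: 35.0
time_s: 19.65
ee_pos: [0.6647, -0.1558, 0.0247]
eef_rot: [3.14, 0.002, 2.744]
force: [0.1, 0.0, -3.8]
grip_width: 0.0577
grip_force: 35.0
```

```bash
python3 -m pendant '[0,0,0.002,0,0,0,-0.6,0,0,0.003,0,0,0,-0.6]';python3 -m pendant '[0,0,0,0,0,0,-0.1,0,0,0,0,0,0,0.3,0,0,0,0,0,0,1,0,0,0,0,0,0,1,0,0,0,0,0,0,1,0,0,0,0,0,0,1]'
```

```text
time_s: 19.85
ee_pos: [0.665, -0.1559, 0.0242]
eef_rot: [3.141, 0.003, 2.744]
force: [-3.7, 1.5, 7.6]
grip_width: 0.0575
grip_force: 35.0
time_s: 20.45
ee_pos: [0.6647, -0.1558, 0.0232]
eef_rot: [3.14, 0.002, 2.744]
force: [-0.1, -0.7, 0.1]
grip_width: 0.0895
grip_force: 0.0
```

```bash
python3 -m pendant '[0,0,-0.04,0,0,0,1,0,0,-0.1,0,0,0,1,0,0,-0.2,0,0,0,1,0,0,-0.29,0,0,0,1,0,0,-0.34,0,0,0,1,0,0,-0.36,0,0,0,1,0,0,-0.36,0,0,0,1,0,0,-0.36,0,0,0,1]'
python3 - <<'E'
from h import *
st(); p=pic('wrist')
wfit(p,'belly',.13,.058,.046,.078,[.6645,-.1556,2.7436])
o=ortho(p,.6645,-.1556,2.7436,.078); cv2.imwrite('pics/o12.png',o)
g=cv2.cvtColor(o,cv2.COLOR_BGR2HSV)[...,1].astype(float)
m=(g<45)|(cv2.cvtColor(o,cv2.COLOR_BGR2GRAY)>185)
e,y=tool(); go(.46,.285,e[2],2.87)
E
```

```text
time_s: 21.25
ee_pos: [0.6639, -0.1558, 0.2011]
eef_rot: [3.141, -0.001, 2.744]
force: [-0.2, -0.3, -0.3]
grip_width: 0.0942
grip_force: 0.0
t 21.25 p [ 0.6639 -0.1558  0.2011] rot [ 3.1408e+00 -9.0000e-04  2.7437e+00] F [-0.2 -0.3 -0.3] w 0.0942 gf 0.0
belly fit [ 0.6651 -0.1558  2.738 ] res 704 of 5562.0
GO [0.7174 0.6547 0.0015] [ 0.0006 -0.0008 -0.0804] rows>= 10
```

View pics/o12.png

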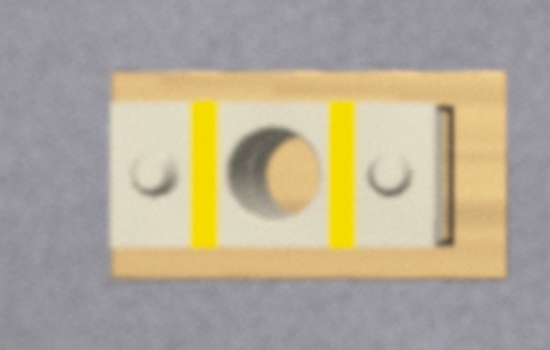

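```bash
python3 -m pendant '[0.04,0.04,0,0,0,0,1,0.1,0.09,0,0,0,0,1,0.17,0.155,0,0,0,-0.02,1,0.24,0.22,0,0,0,-0.03,1,0.31,0.285,0,0,0,-0.04,1,0.38,0.35,0,0,0,-0.05,1,0.45,0.41,0,0,0,-0.06,1,0.52,0.475,0,0,0,-0.07,1,0.59,0.54,0,0,0,-0.08,1,0.65,0.595,0,0,0,-0.08,1,0.7,0.64,0,0,0,-0.08,1,0.717,0.655,0,0,0,-0.08,1]'
python3 -m pendant '[0,0,0,0,0,0,1,0,0,0,0,0,0,1]'
python3 - <<'E'
from h import *
st(); p=pic('wrist')
b=wfit(p,'neck',.13,.058,0,.036,[.46,.285,2.87])
r=blockfit(p,*b,.036,'o13.png')
go(r[0],r[1],-.0205,r[2])
E
```

```text
time_s: 22.55
ee_pos: [0.4591, 0.287, 0.2019]
eef_rot: [-3.141, 0.0, 2.872]
force: [-0.0, -0.4, -0.2]
grip_width: 0.094
grip_force: 0.0
time_s: 22.75
ee_pos: [0.4611, 0.284, 0.2025]
eef_rot: [3.141, 0.001, 2.869]
force: [0.1, 0.0, 0.6]
grip_width: 0.0941
grip_force: 0.0
t 22.75 p [0.4611 0.284  0.2025] rot [3.1415e+00 1.5000e-03 2.8691e+00] F [0.1 0.  0.6] w 0.0941 gf 0.0Traceback (most recent call last):
  File "<stdin>", line 3, in <module>
  File "h.py", line 34, in wfit
    if m is None: m=silhouettes(k,p)[0]['region']
                    ~~~~~~~~~~~~~~~~^^^
IndexError: list index out of range
```

```bash
python3 - <<'E'
from h import *
st(); p=pic('wrist')
try: b=wfit(p,'neck',.13,.058,0,.036,[.46,.285,2.87])
except IndexError: b=[.46,.285,2.87]
r=blockfit(p,*b,.036,'o13.png')
r=blockfit(p,*r,.036,'o13.png')
go(r[0],r[1],-.0205,r[2])
E
```

```text
t 22.85 p [0.4614 0.2837 0.2027] rot [3.1411e+00 1.7000e-03 2.8678e+00] F [-0.1  0.5  0.1] w 0.094 gf 0.0
neck fit [0.4584 0.2878 2.9011] res 530 of 4477.0
block [0.4587 0.2876 2.9011] size 131.2 60.4 uv mm -0.4 -0.2
block [0.4587 0.2876 2.9011] size 131.2 60.8 uv mm 0.0 0.0
GO [0.0078 0.0053 0.4468] [ 0.0004  0.0012 -0.0211] rows>= 5
```

```bash
python3 -m pendant '[0.0078,0.0053,0.09,0,0.001,-0.021,1,0.0078,0.0053,0.18,0,0.001,-0.021,1,0.0078,0.0053,0.27,0,0.001,-0.021,1,0.0078,0.0053,0.35,0,0.001,-0.021,1,0.0078,0.0053,0.4,0,0.001,-0.021,1,0.0078,0.0053,0.43,0,0.001,-0.021,1,0.0078,0.0053,0.446,0,0.001,-0.021,1,0.0078,0.0053,0.446,0,0.001,-0.021,1]';python3 -m pendant '[0,0,0,0,0,0,0.2,0,0,0,0,0,0,0.1,0,0,0,0,0,0,0,0,0,0,0,0,0,-0.6,0,0,0,0,0,0,-0.6,0,0,0,0,0,0,-0.6,0,0,0,0,0,0,-0.6]' 35
```

```text
time_s: 23.75
ee_pos: [0.4584, 0.2884, -0.0201]
eef_rot: [3.141, 0.0, 2.902]
force: [-0.0, 0.2, 1.2]
grip_width: 0.0939
grip_force: 0.0
time_s: 24.45
ee_pos: [0.4583, 0.2886, -0.0197]
eef_rot: [3.141, 0.001, 2.902]
force: [-1.4, -1.1, 4.9]
grip_width: 0.0578
grip_force: 35.0
```

```bash
python3 -m pendant '[0,0,-0.03,0,0,0,-0.6,0,0,-0.09,0,0,0,-0.6,0,0,-0.16,0,0,0,-0.6,0,0,-0.24,0,0,0,-0.6,0,0,-0.3,0,0,0,-0.6,0,0,-0.33,0,0,0,-0.6,0,0,-0.33,0,0,0,-0.6,0,0,-0.33,0,0,0,-0.6]'
python3 - <<'E'
from h import *
st(); e,yaw=tool(); p=pic('wrist')
o=ortho(p,e[0],e[1],yaw,e[2]+.021+.036); cv2.imwrite('pics/o14.png',o)
g=cv2.cvtColor(o,cv2.COLOR_BGR2GRAY).astype(float)
pr=g[130:160].mean(0); d=np.diff(cv2.GaussianBlur(pr[None],(0,0),1.5)[0]); i=400+np.argmin(d[400:470]); print('right edge u mm',(i+.5-275)*.4)
pc=g[:,370:415].mean(1); d=np.diff(cv2.GaussianBlur(pc[None],(0,0),1.5)[0]); a=70+np.argmax(d[70:130]); b=220+np.argmin(d[220:280]); print('rows',a,b,'v mm',((a+b)/2+.5-175)*.4)
go(.6654,-.156,.14,2.7436)
E
```

```text
time_s: 25.25
ee_pos: [0.4577, 0.2883, 0.1446]
eef_rot: [3.141, -0.0, 2.902]
force: [0.6, -0.2, -2.7]
grip_width: 0.0577
grip_force: 35.0
t 25.25 p [0.4577 0.2883 0.1446] rot [ 3.1411e+00 -1.0000e-04  2.9024e+00] F [ 0.6 -0.2 -2.7] w 0.0577 gf 34.99664448201656
right edge u mm 64.60000000000001
rows 103 247 v mm 0.2
GO [-0.6144 -0.7645  0.0076] [-0.0003 -0.0006  0.1011] rows>= 10
```

```bash
python3 -m pendant '[-0.03,-0.04,0,0,0,0,-0.6,-0.08,-0.1,0,0,0,0.02,-0.6,-0.135,-0.168,0,0,0,0.03,-0.6,-0.19,-0.236,0,0,0,0.04,-0.6,-0.245,-0.305,0,0,0,0.05,-0.6,-0.3,-0.373,0,0,0,0.06,-0.6,-0.355,-0.442,0,0,0,0.07,-0.6,-0.41,-0.51,0,0,0,0.08,-0.6,-0.465,-0.579,0,0,0,0.09,-0.6,-0.52,-0.647,0,0,0,0.1,-0.6,-0.56,-0.7,0,0,0,0.101,-0.6,-0.59,-0.735,0.005,0,0,0.101,-0.6]'
python3 -c "
from h import *
go(.665,-.1558,.1,2.7436)"
```

```text
time_s: 26.5
ee_pos: [0.6575, -0.1408, 0.1404]
eef_rot: [3.141, -0.002, 2.742]
force: [-0.5, 0.9, -2.8]
grip_width: 0.0579
grip_force: 35.0
GO [-0.0256 -0.0219  0.0808] [ 0.0003 -0.0013 -0.001 ] rows>= 1
```

```bash
python3 -m pendant '[-0.02,-0.018,0.02,0,0,0,-0.6,-0.0275,-0.0245,0.05,0,0,0,-0.6,-0.0275,-0.0245,0.08,0,0,0,-0.6,-0.0275,-0.0245,0.08,0,0,0,-0.6,-0.0275,-0.0245,0.08,0,0,0,-0.6]'
python3 -c "
from h import *
st();go(.665,-.1558,.0605,2.7436)"
```

```text
time_s: 27.0
ee_pos: [0.6653, -0.154, 0.1019]
eef_rot: [3.141, -0.001, 2.745]
force: [-1.2, 0.3, -2.1]
grip_width: 0.0576
grip_force: 35.0
t 27.0 p [ 0.6653 -0.154   0.1019] rot [ 3.1408e+00 -7.0000e-04  2.7448e+00] F [-1.2  0.3 -2.1] w 0.0576 gf 34.99662961810827
GO [-0.0009 -0.0037  0.0829] [ 0.0005 -0.0004  0.0008] rows>= 1
```

```bash
python3 -m pendant '[0,-0.002,0.03,0,0,0,-0.6,0,-0.002,0.05,0,0,0,-0.6,0,-0.002,0.065,0,0,0,-0.6,0,-0.002,0.075,0,0,0,-0.6,0,-0.002,0.081,0,0,0,-0.6,0,-0.002,0.081,0,0,0,-0.6,0,-0.002,0.081,0,0,0,-0.6]'
python3 -c "
from h import *
st();go(.665,-.1558,.0585,2.7436)"
```

```text
time_s: 27.7
ee_pos: [0.6654, -0.156, 0.0621]
eef_rot: [3.141, 0.001, 2.744]
force: [0.1, 0.5, -2.7]
grip_width: 0.0577
grip_force: 35.0
t 27.7 p [ 0.6654 -0.156   0.0621] rot [3.1406e+00 8.0000e-04 2.7437e+00] F [ 0.1  0.5 -2.7] w 0.0577 gf 34.99663308262825
GO [0.0009 0.     0.0073] [0.0006 0.0005 0.0001] rows>= 1
```

```bash
python3 -m pendant '[0,0,0.003,0,0,0,-0.6,0,0,0.006,0,0,0,-0.6,0,0,0.0075,0,0,0,-0.6]';python3 -m pendant '[0,0,0.0015,0,0,0,-0.6,0,0,0.0015,0,0,0,-0.6]'
```

```text
time_s: 28.0
ee_pos: [0.6653, -0.156, 0.0583]
eef_rot: [3.141, 0.001, 2.744]
force: [-1.4, -0.1, 3.8]
grip_width: 0.0577
grip_force: 35.0
time_s: 28.2
ee_pos: [0.6654, -0.156, 0.0583]
eef_rot: [3.141, 0.001, 2.744]
force: [-3.2, 2.2, 6.1]
grip_width: 0.0579
grip_force: 35.0
```

Home height reached with contact. Release, lift, check, and plan the cup.

```bash
python3 -m pendant '[0,0,0,0,0,0,-0.1,0,0,0,0,0,0,0.3,0,0,0,0,0,0,1,0,0,0,0,0,0,1,0,0,0,0,0,0,1,0,0,0,0,0,0,1]';python3 -m pendant '[0,0,-0.04,0,0,0,1,0,0,-0.1,0,0,0,1,0,0,-0.19,0,0,0,1,0,0,-0.25,0,0,0,1,0,0,-0.28,0,0,0,1,0,0,-0.28,0,0,0,1,0,0,-0.28,0,0,0,1]'
python3 - <<'E'
from h import *
st(); p=pic('wrist')
for i in range(2):
    try: wfit(p,'neck',.13,.058,.078,.114,[.6654,-.156,2.7436]);break
    except IndexError: p=pic('wrist')
o=ortho(p,.6654,-.156,2.7436,.114); cv2.imwrite('pics/o15.png',o)
e,y=tool(); go(.446,-.017,e[2],2.7436)
E
```

```text
time_s: 28.8
ee_pos: [0.6652, -0.1559, 0.0572]
eef_rot: [3.141, 0.0, 2.744]
force: [0.5, 0.6, -0.3]
grip_width: 0.0897
grip_force: 0.0
time_s: 29.5
ee_pos: [0.6649, -0.156, 0.1963]
eef_rot: [3.141, -0.001, 2.744]
force: [-0.5, 0.5, -0.9]
grip_width: 0.0943
grip_force: 0.0
t 29.5 p [ 0.6649 -0.156   0.1963] rot [ 3.1408e+00 -7.0000e-04  2.7438e+00] F [-0.5  0.5 -0.9] w 0.0943 gf 0.0
neck fit [ 0.6656 -0.1565  2.7402] res 701 of 7329.0
GO [0.5108 0.0867 0.0012] [ 0.0004 -0.0014  0.0001] rows>= 6
```

View pics/o15.png

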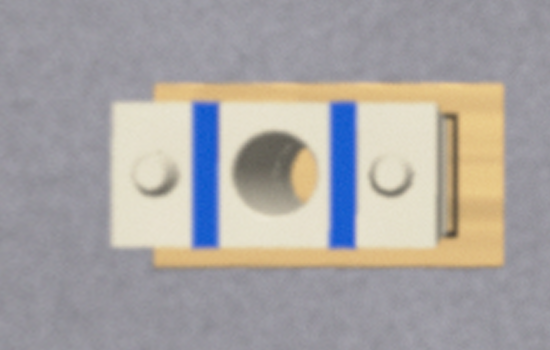

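```bash
python3 -m pendant '[0.05,0.01,0,0,0,0,1,0.12,0.02,0,0,0,0,1,0.2,0.03,0,0,0,0,1,0.29,0.05,0,0,0,0,1,0.38,0.065,0,0,0,0,1,0.46,0.08,0,0,0,0,1,0.51,0.087,0,0,0,0,1,0.51,0.087,0,0,0,0,1,0.51,0.087,0,0,0,0,1,0.51,0.087,0,0,0,0,1]'
cat >> h.py <<'E'
def cupfit(p,x,y,ztop,yaw=2.7436):
    """centre of the cup's rim circle (58 mm) in a plane at its top"""
    o=ortho(p,x,y,yaw,ztop,.08,.08); cv2.imwrite('pics/cup.png',o)
    h=cv2.cvtColor(o,cv2.COLOR_BGR2HSV); m=((h[...,0]>45)&(h[...,0]<85)&(h[...,1]>80)).astype(np.uint8)
    cs,_=cv2.findContours(m,cv2.RETR_EXTERNAL,cv2.CHAIN_APPROX_NONE); c=max(cs,key=cv2.contourArea)
    (a,b),r=cv2.minEnclosingCircle(c); bb=cv2.boundingRect(c)
    u,v=(a-200)/2500,(b-200)/2500; cc,s=np.cos(yaw),np.sin(yaw); w=(x+cc*u+s*v,y+s*u-cc*v)
    print('cup',np.round(w,4),'uv mm',round(u*1e3,1),round(v*1e3,1),'r mm',round(r*.4,1),'bbox uv mm',[round(k,1) for k in((bb[0]-200)*.4,(bb[0]+bb[2]-200)*.4,(bb[1]-200)*.4,(bb[1]+bb[3]-200)*.4)]); return w
E
python3 - <<'E'
from h import *
st(); p=pic('wrist')
w=cupfit(p,.446,-.017,.042); w=cupfit(p,*w,.042)
go(*w,-.015,2.7436)
E
```

```text
time_s: 30.6
ee_pos: [0.4474, -0.0175, 0.1968]
eef_rot: [3.141, -0.0, 2.743]
force: [-0.3, 0.1, -0.2]
grip_width: 0.0941
grip_force: 0.0
t 30.6 p [ 0.4474 -0.0175  0.1968] rot [ 3.1410e+00 -4.0000e-04  2.7433e+00] F [-0.3  0.1 -0.2] w 0.0941 gf 0.0
cup [ 0.4422 -0.014 ] uv mm 4.7 1.3 r mm 29.8 bbox uv mm [-24.8, 34.4, -26.8, 30.4]
cup [ 0.4422 -0.0142] uv mm -0.1 -0.2 r mm 29.8 bbox uv mm [-29.6, 29.6, -28.0, 28.8]
GO [0.0119 0.0019 0.4235] [ 0.0004 -0.0004 -0.0002] rows>= 5
```

```bash
python3 -m pendant '[0.012,0.002,0.09,0,0,0,1,0.012,0.002,0.18,0,0,0,1,0.012,0.002,0.26,0,0,0,1,0.012,0.002,0.34,0,0,0,1,0.012,0.002,0.39,0,0,0,1,0.012,0.002,0.415,0,0,0,1,0.012,0.002,0.424,0,0,0,1,0.012,0.002,0.424,0,0,0,1]';python3 -m pendant '[0,0,0,0,0,0,0.3,0,0,0,0,0,0,0.2,0,0,0,0,0,0,0.1,0,0,0,0,0,0,0,0,0,0,0,0,0,-0.6,0,0,0,0,0,0,-0.6,0,0,0,0,0,0,-0.6,0,0,0,0,0,0,-0.6]' 20
```

```text
time_s: 31.45
ee_pos: [0.4419, -0.014, -0.0152]
eef_rot: [3.141, -0.001, 2.743]
force: [-0.2, 0.3, 0.8]
grip_width: 0.0943
grip_force: 0.0
time_s: 32.25
ee_pos: [0.442, -0.0137, -0.0145]
eef_rot: [3.141, 0.001, 2.744]
force: [-0.7, -0.8, 6.1]
grip_width: 0.0581
grip_force: 20.0
```

```bash
python3 -m pendant '[0,0,-0.03,0,0,0,-0.6,0,0,-0.09,0,0,0,-0.6,0,0,-0.17,0,0,0,-0.6,0,0,-0.25,0,0,0,-0.6,0,0,-0.32,0,0,0,-0.6,0,0,-0.36,0,0,0,-0.6,0,0,-0.36,0,0,0,-0.6,0,0,-0.36,0,0,0,-0.6]'
python3 - <<'E'
from h import *
st(); e,yaw=tool(); p=pic('wrist')
cupfit(p,e[0],e[1],e[2]+.015+.042,yaw)
a=cv2.imread('pics/cup.png'); q=pic('scene'); b=cv2.cvtColor(q['pixels'],cv2.COLOR_RGB2BGR)
u=proj(q,[e])[0].astype(int); b=b[max(0,u[1]-50):u[1]+50,max(0,u[0]-50):u[0]+50]
cv2.imwrite('pics/v16.png',np.hstack([a,cv2.resize(b,(400,400),interpolation=cv2.INTER_CUBIC)]))
go(.6658,-.1562,.16,2.7436)
E
```

```text
time_s: 33.05
ee_pos: [0.4414, -0.0138, 0.1643]
eef_rot: [3.141, -0.0, 2.744]
force: [0.3, 0.1, -0.8]
grip_width: 0.058
grip_force: 20.0
t 33.05 p [ 0.4414 -0.0138  0.1643] rot [ 3.1409e+00 -5.0000e-04  2.7437e+00] F [ 0.3  0.1 -0.8] w 0.058 gf 19.999875202775
cup [ 0.4389 -0.0127] uv mm 2.8 0.0 r mm 32.5 bbox uv mm [-27.2, 35.6, -29.6, 29.2]
GO [-0.5247 -0.0885  0.0063] [ 0.0001 -0.0014  0.0001] rows>= 6
```

View pics/v16.png

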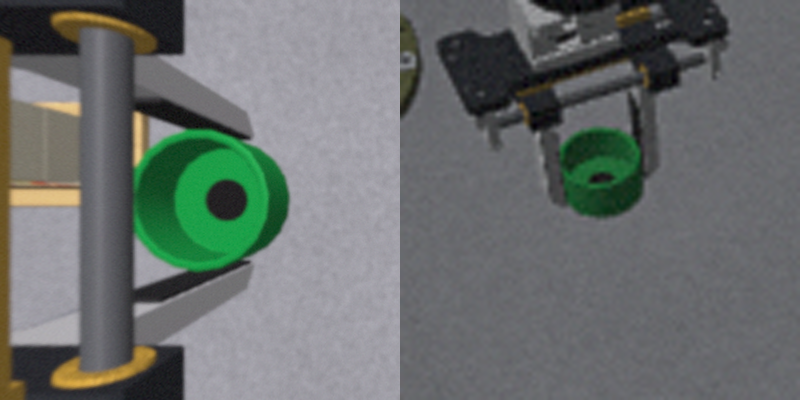

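```bash
python3 -m pendant '[-0.04,-0.007,0,0,0,0,-0.6,-0.1,-0.017,0,0,0,0,-0.6,-0.17,-0.029,0,0,0,0,-0.6,-0.24,-0.04,0,0,0,0,-0.6,-0.31,-0.052,0,0,0,0,-0.6,-0.38,-0.064,0,0,0,0,-0.6,-0.44,-0.074,0,0,0,0,-0.6,-0.49,-0.083,0.01,0,0,0,-0.6,-0.523,-0.0885,0.03,0,0,0,-0.6,-0.523,-0.0885,0.05,0,0,0,-0.6,-0.523,-0.0885,0.06,0,0,0,-0.6,-0.523,-0.0885,0.06,0,0,0,-0.6]'
python3 -m pendant '[0,0,0,0,0,0,-0.6,0,0,0,0,0,0,-0.6]'
python3 -c "
from h import *
go(.6651,-.1559,.0925,2.7436)"
```

```text
time_s: 34.35
ee_pos: [0.6647, -0.1553, 0.1339]
eef_rot: [3.141, -0.002, 2.744]
force: [0.3, 0.2, -1.0]
grip_width: 0.0579
grip_force: 20.0
time_s: 34.55
ee_pos: [0.6657, -0.1557, 0.1362]
eef_rot: [3.141, 0.001, 2.744]
force: [0.3, 0.3, -0.6]
grip_width: 0.0574
grip_force: 20.0
GO [ 0.0011 -0.0009  0.0875] [0.0006 0.0009 0.0003] rows>= 1
```

```bash
python3 -m pendant '[0.0005,-0.0005,0.02,0,0,0,-0.6,0.0005,-0.0005,0.04,0,0,0,-0.6,0.0005,-0.0005,0.055,0,0,0,-0.6,0.0005,-0.0005,0.068,0,0,0,-0.6,0.0005,-0.0005,0.077,0,0,0,-0.6,0.0005,-0.0005,0.085,0,0,0,-0.6,0.0005,-0.0005,0.086,0,0,0,-0.6,0.0005,-0.0005,0.086,0,0,0,-0.6]';python3 -m pendant '[0,0,0.003,0,0,0,-0.6,0,0,0.0055,0,0,0,-0.6,0,0,0.0055,0,0,0,-0.6]'
```

```text
time_s: 35.35
ee_pos: [0.6655, -0.1561, 0.0924]
eef_rot: [3.141, 0.0, 2.744]
force: [-0.0, -0.2, -1.8]
grip_width: 0.058
grip_force: 20.0
time_s: 35.65
ee_pos: [0.6655, -0.1561, 0.0896]
eef_rot: [3.141, 0.0, 2.744]
force: [-0.4, 0.3, -0.3]
grip_width: 0.058
grip_force: 20.0
```

```bash
python3 -m pendant '[0,0,0.002,0,0,0,-0.6,0,0,0.002,0,0,0,-0.6]'
```

```text
time_s: 35.85
ee_pos: [0.6656, -0.1561, 0.0895]
eef_rot: [3.141, 0.001, 2.744]
force: [-2.7, 1.2, 5.4]
grip_width: 0.0581
grip_force: 20.0
```

Seated. Release and lift, then check.

```bash
python3 -m pendant '[0,0,0,0,0,0,0.3,0,0,0,0,0,0,0.5,0,0,0,0,0,0,1,0,0,0,0,0,0,1,0,0,0,0,0,0,1,0,0,0,0,0,0,1]';python3 -m pendant '[0,0,-0.03,0,0,0,1,0,0,-0.08,0,0,0,1,0,0,-0.15,0,0,0,1,0,0,-0.21,0,0,0,1,0,0,-0.24,0,0,0,1,0,0,-0.24,0,0,0,1,0,0,-0.24,0,0,0,1]'
python3 - <<'E'
from h import *
st(); p=pic('wrist','w17.png')
w=cupfit(p,.6655,-.156,.146)
a=cv2.imread('pics/cup.png'); q=pic('scene'); b=cv2.cvtColor(q['pixels'],cv2.COLOR_RGB2BGR)[190:290,240:340]
cv2.imwrite('pics/v17.png',np.hstack([a,cv2.resize(b,(400,400),interpolation=cv2.INTER_CUBIC)]))
E
```

```text
time_s: 36.45
ee_pos: [0.6654, -0.1561, 0.0885]
eef_rot: [3.141, 0.0, 2.744]
force: [0.7, -0.6, 0.3]
grip_width: 0.0936
grip_force: 0.0
time_s: 37.15
ee_pos: [0.6652, -0.1561, 0.2084]
eef_rot: [3.141, 0.0, 2.744]
force: [0.5, -0.2, -0.3]
grip_width: 0.0944
grip_force: 0.0
t 37.15 p [ 0.6652 -0.1561  0.2084] rot [3.1407e+00 2.0000e-04 2.7437e+00] F [ 0.5 -0.2 -0.3] w 0.0944 gf 0.0
cup [ 0.6653 -0.1551] uv mm 0.5 0.8 r mm 30.4 bbox uv mm [-29.6, 31.2, -28.4, 28.0]
```

```bash
python3 -c "
from station import order
print(order.hand_in())"
```

```text
the job is handed in; nothing more can be done
None
```

I stacked the foot, belly, neck and cup on the board, each within about 1 mm of centre and at its seated height on my measurements, and handed the job in at about 37 s; the hand-in returned no verdict, I did not picture the finished stack after the cup was released (only measured it), and I did not check the bottle, brush and casting again, though the arm felt no contact near them.

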